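Snap the battery into the label printer and pull-test it

TASK

Take the smaller battery pack, push it down fully home on the floor of the label printer's open battery bay, so that both catches snap over it, pressing with no more than 25 N. Then prove that it holds: pull straight up on its grip with 12 N and keep that pull steady for about 2 seconds, never pulling harder than 20 N. Let go and leave the pack latched upright in the bay, without shifting the bigger pack or the other loose things on the bench.

Things in the scene. Friction and masses are not known exactly. Their poses are not given: they have to be found in the camera images.
- pack: The smaller battery pack: loose upright grey plastic block, 60 mm (its x) x 40 mm (its y) x 60 mm high, about 0.2 kg, standing on the bench. Over its top stands a black rubber grip rib, 50 mm long (x), 18 mm thick (y), from 63 to 90 mm above the underside. Origin: centre of the underside; z up. It fits the bay either way round (half turn about z).
- grip (a point): The point to grip the smaller pack's rib: on its centre line, 83 mm above the underside (7 mm below the rib's top); close the fingers along the pack's y axis. Axes as the pack. The rib is shock-mounted: pushed or pulled, it gives about 1 mm for each 8 N against the pack, up or down.
- lugs (a point): Point on the smaller pack's axis, 17 mm above its underside, level with the tops of its two lugs. One lug sticks out 5 mm from the middle of each x end; they are 14 mm wide and 5 mm high.
- printer: The label printer, a black chassis lying on its side, 200 mm (x) x 160 mm (y) x 70 mm high, fixed to the bench. Origin: centre of its underside. An open battery bay goes down in the middle of its top.
- mouth (a point): Centre of the bay's mouth, level with the printer's top, 70 mm above the bench. The smooth bay is 63.5 mm (printer's x) x 43.5 mm (printer's y) inside; a 6 mm high lead-in widens it by 4 mm a side at the mouth. The pack's x goes along the printer's x.
- bay (a point): Centre of the bay's floor, 40 mm below the mouth, 30 mm above the bench; axes as the printer, z up. When the pack is home its underside rests here and its grip point is 113 mm above the bench.
- catches (a point): Point on the bay's axis about level with the undersides of two sprung steel catches, one at each x end. Lowered, the pack's lugs meet them with its underside about 16 mm above the floor; the push then rises from 4 to about 10 N and gives way about 8 mm above the floor; some 4 mm above it they snap over the lugs. The latched pack keeps 2.5 to 5.5 mm of up and down play, unlike each time.
- spare: The bigger battery pack, for another printer: grey block 90 x 56 x 60 mm with the same grip rib; loose, to be left alone. Origin: centre of its underside.
- label_roll: Loose roll of paper labels, 76 mm across, 50 mm high, standing on end; leave alone. Origin: centre of its underside.
- screwdriver: Loose screwdriver lying on the bench; leave alone. 200 mm long. Origin: on the bench under the front end of its handle; x along the shaft to the tip.
- scanner: Loose black hand scanner, 95 x 50 x 44 mm; leave alone. Origin: centre of its underside.
Things that resemble listed ones, but are neither listed nor needed, are in the scene too. What is shaped like the pack but red is not meant.

How it is judged:
By the outcome, as a careful person would: the job done as asked, in the order asked, and still so for the second after the job is handed in, with the robot touching nothing.
It also fails if it takes over 72 s, if anything falls off the work surface, if the arm or the gripper's body presses on something with over 40 N, if the wrist force passes 120 N, or if a joint passes its speed limit or range.

ROBOT

A 6-joint arm with a two-finger parallel gripper is mounted at the origin on the work surface. World frame = base frame: x ahead of the robot, y to its left, z up, the work surface at z = 0. Lengths are in m, angles in rad, forces in N, time in s.
With the tool pointing down it reaches from about 0.4 to 0.825 m from the base axis. Payload 7 kg.
Tool frame: the origin (TCP) lies at the very end of the fingers, on their centre line; the grasp point (between the pads) lies 19 mm behind it; z points along the fingers, y is the line along which they close (so a half turn about z gives the same grasp; the last joint's range is limited). The gripper opens to 88 mm and grips with 3 to 60 N. Pads are 19 mm wide; open, the fingers measure 130 mm over their backs; the gripper's body (78 mm by 193 mm) begins 47 mm behind the grasp point.
Start: joints at [0.288, 0.359, 0.012, 0, -1.224, -0.288], TCP at [0.675, -0, 0.227] pointing down, gripper open.
Joint ranges: [-3.07, 3.07], [-1.43, 2.12], [-1.02, 1.25], [-3.03, 1.67], [-3.05, -0], [-3.03, 3.03]. Speed limits (rad/s): [2.39, 2.39, 3.01, 3.14, 3.14, 3.14].

INTERFACE

Orientations are given as a rotation vector (axis times angle).
In Python, from bench import read_state, camera, close_job gives the robot as it stands.
- The arm moves only by the tool apply_moves, never from a script. Its argument "deltas" is a list of rows, each a list of 7 numbers: the shift along the world's x, y, z in units of 30 mm (1.0 is 30 mm), then the turn, a rotation vector about the world's x, y, z in units of 6 degrees (1.0 is 6 degrees), then the closure, from 0 (fully open) to 1 (shut). A call has exactly 8 rows; each row shifts and turns the commanded pose from where the row before left it; what a row does not reach is not made up. A row lasts 1/8 s, in which the tool goes at most 62.5 mm and 10.7 degrees, less where a joint would pass 70% of its speed; a pose out of reach is approached as far as the arm can. A call is refused whole if a number of a shift passes 1 or a number of a turn 1, either way. A call with a gripper value outside its range is refused whole. The fingers move at their own pace and stop on an object; "squeeze" is the grip in N (left out, the last holds). Time passes only in rows, so rows that do not move let the fingers close, or fill a call up. It gives the time, the measured TCP pose, the force, the opening and the grip force at its end, in the units of the state.
- read_state(): the state, without advancing time (a new reading comes with each control period).
- camera(name): name is "scene" or "side" or "wrist"; returns a dict with "pixels" (480x640x3 uint8, blue, green, red), "range_z" (480x640 float32, m along the optical axis (not along the pixel's ray), 0 where there is no reading), "mtx" (3x3 intrinsics, pixels), "R" (3x3) and "t" (3): a world point X has camera coordinates R X + t. Camera axes: x right, y down, z forward; pixel columns grow to the right and rows downward; lengths in m; the calibration is good to about 2 mm. A picture is of the moment at which its call begins.
- close_job(): hands the job in; it is judged then, once.
The state is a dict: "time_s": time; "q": joint angles; "qvel": joint speeds; "joint_torque": joint torques, N m; "position": TCP position; "ee_rot": TCP orientation; "wrist_force": force on the tool from outside, world axes, zero at the start; "wrist_torque": the same for the moment, N m; "grip_width": finger opening in m; "grip_force": force on a finger pad.
Only numpy, scipy, OpenCV 4.12 (cv2) and the standard library are available. Lean on these libraries where they do the work, as an engineer would, in place of code of your own. Each camera call takes 0.05 s, during which the arm holds its last target. There are 200 camera calls.

## Working session

There is one attempt and no reset: what is moved stays moved. The work goes in short steps, Python scripts to look and compute and a tool call to move; the robot and the scene stay as the last step left them, time stands still between calls to the robot, and variables do not carry over. Pictures are saved under pics/ and viewed, at most 10 in all, crops included, and the job is handed in when it is done.

Besides the shell and the picture viewer there is one more tool, called after "Emit:" in YAML: its name, and indented under it one key for each argument. apply_moves: Moves the arm, as the interface text tells. Its arguments: {"type":"object","properties":{"deltas":{"type":"array","items":{"type":"array","items":{"type":"number"}}},"squeeze":{"type":"number"}},"required":["deltas"]}

```bash
mkdir -p pics; cat > h.py <<'E'
import numpy as np, cv2, pickle
from bench import read_state, camera, close_job
def cloud(c):
    z=c["range_z"]; v,u=np.indices(z.shape); K=c["mtx"]
    P=np.stack([(u-K[0,2])/K[0,0]*z,(v-K[1,2])/K[1,1]*z,z],-1)
    W=(P-c["t"])@c["R"]; W[z==0]=np.nan
    return W
E
python3 - <<'E'
from h import *
for n in ("scene","side","wrist"):
    c=camera(n); pickle.dump(c,open(f"{n}0.pkl","wb")); cv2.imwrite(f"pics/{n}0.png",c["pixels"])
    print(n,-c["R"].T@c["t"],c["R"][2])
s=read_state(); print(s)
E
```

```text
scene [0.85286132 0.49338292 0.60968018] [-0.39014779 -0.60121667 -0.69736878]
side [0.37218939 0.52207427 0.59280589] [ 0.2169992  -0.66614369 -0.71355724]
wrist [ 0.67463335 -0.07718532  0.38408328] [-0.001692    0.28427551 -0.95874114]
{'time_s': 0.15, 'q': array([ 2.88150879e-01,  3.59204705e-01,  1.12488528e-02, -2.27680036e-04,
       -1.22409219e+00, -2.88084507e-01]), 'qvel': array([ 0.00051625, -0.00259129,  0.00363208,  0.00173498, -0.00180639,
       -0.00068065]), 'joint_torque': array([ 1.39394037e-04, -5.83274567e+01,  2.93289685e+01,  7.00122759e+00,
        8.75052094e-03, -9.76538854e-05]), 'position': array([ 6.74624853e-01, -4.45244460e-06,  2.25845270e-01]), 'ee_rot': array([ 2.22072326e+00, -2.22074797e+00, -1.23310731e-03]), 'wrist_force': array([-0.70519923, -0.04048943, -0.20122347]), 'wrist_torque': array([0.01542336, 0.00935617, 0.00892892]), 'grip_force': 0.0, 'grip_width': 0.0875186792415681}
```

View pics/scene0.png

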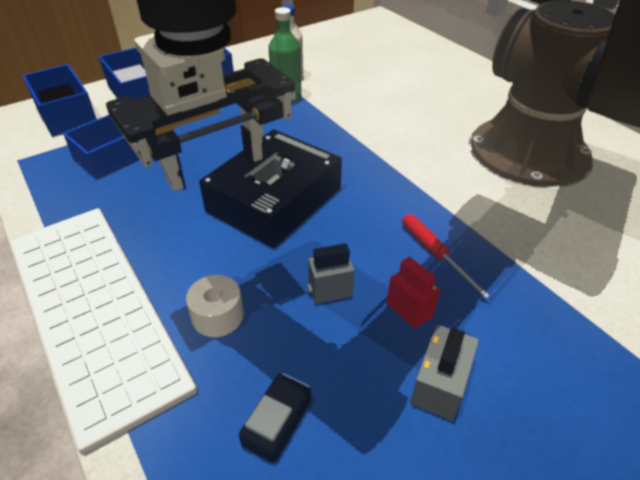

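View pics/side0.png

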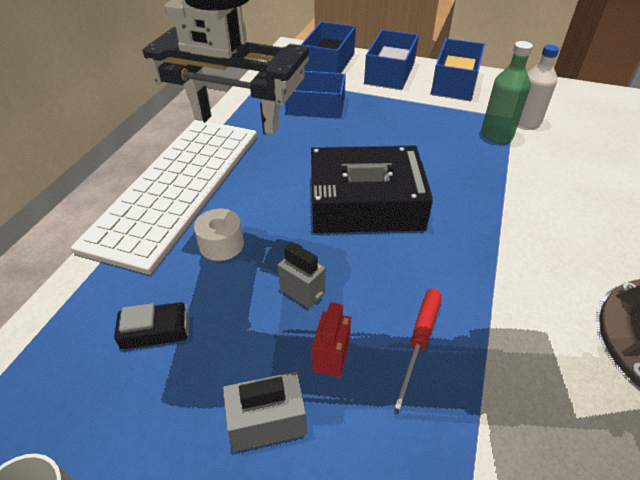

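The scene view shows the small grey pack at about (331,275), with its rib at (331,257), and the printer at (270,185). The bigger pack is at (447,370) and the red look-alike at (413,293). In the side view the pack is at (302,277), its rib at (300,258), and the printer's bay at (368,173). Next I'll measure both from the two depth views.

```bash
python3 - <<'E'
from h import *
seeds={"scene":{"pack":(331,275),"prn":(225,210),"spare":(447,385)},"side":{"pack":(302,277),"prn":(330,200),"spare":(265,425)}}
allp={}
for n in ("scene","side"):
    c=pickle.load(open(f"{n}0.pkl","rb")); W=cloud(c)
    for k,(u,v) in seeds[n].items():
        p=W[v,u]; print(n,k,p.round(4))
        r=.17 if k=="prn" else .07
        m=np.hypot(W[...,0]-p[0],W[...,1]-p[1])<r
        B=c["pixels"].astype(int)
        for nm,(a,b) in dict(rib=(.08,.1),top=(.053,.067),bodytop=(.064,.08)).items():
            if (k=="prn")!=(nm=="bodytop"): continue
            mm=m&(W[...,2]>a)&(W[...,2]<b)
            if k!="prn": mm&=abs(B[...,2]-B[...,0])<40
            q=W[mm]
            if len(q)<10: print(nm,len(q)); continue
            allp.setdefault((k,nm),[]).append(q)
for key,L in allp.items():
    for i,q in list(enumerate(L))+[("both",np.vstack(L))]:
        x=q[:,:2].astype(np.float32)*1000
        # drop outliers
        r=cv2.minAreaRect(x)
        print(key,i,len(q),"z med %.4f p95 %.4f"%(np.median(q[:,2]),np.percentile(q[:,2],95)),np.round(r[0],1),np.round(r[1],1),round(r[2],1))
E
```

```text
scene pack [0.5661 0.0994 0.0592]
scene prn [ 0.6179 -0.1441  0.0301]
scene spare [0.5512 0.3186 0.0607]
side pack [0.5441 0.1021 0.0591]
side prn [ 0.5538 -0.0588  0.0716]
side spare [0.5098 0.3175 0.0522]
('pack', 'rib') 0 416 z med 0.0892 p95 0.0914 [556.   83.2] [17.6 48.1] 70.8
('pack', 'rib') 1 431 z med 0.0895 p95 0.0915 [553.   83.3] [18.8 51.2] 70.8
('pack', 'rib') both 847 z med 0.0894 p95 0.0914 [553.7  83.2] [19.2 52.5] 70.8
('pack', 'top') 0 554 z med 0.0598 p95 0.0649 [555.6  83.5] [39.8 59.4] 69.4
('pack', 'top') 1 543 z med 0.0599 p95 0.0652 [528.2  98.7] [ 53.  115.3] 55.9
('pack', 'top') both 1097 z med 0.0598 p95 0.0651 [530.7  97.5] [ 53.9 120.3] 56.7
('prn', 'bodytop') 0 4721 z med 0.0700 p95 0.0717 [ 530.7 -149. ] [173.  163.7] 20.6
('prn', 'bodytop') 1 5529 z med 0.0700 p95 0.0719 [497.5 -74.1] [220.6 323.2] 11.7
('prn', 'bodytop') both 10250 z med 0.0700 p95 0.0718 [498.5 -75.8] [222.1 325.5] 12.3
('spare', 'rib') 0 592 z med 0.0900 p95 0.0916 [524.4 292.9] [50.5 17.9] 31.5
('spare', 'rib') 1 809 z med 0.0899 p95 0.0916 [521.7 293. ] [49.9 19. ] 31.6
('spare', 'rib') both 1401 z med 0.0899 p95 0.0916 [523.  293.2] [52.5 20. ] 31.5
('spare', 'top') 0 1947 z med 0.0602 p95 0.0619 [529.6 295.9] [78.8 55.7] 31.8
('spare', 'top') 1 2581 z med 0.0602 p95 0.0619 [521.8 292.9] [90.2 57.5] 31.3
('spare', 'top') both 4528 z med 0.0602 p95 0.0619 [523.  293.3] [92.7 58. ] 31.5
```

```bash
python3 - <<'E'
from h import *
for n,(u,v),b in (("scene",(270,190),(295,165)),("side",(330,175),(368,173))):
    c=pickle.load(open(f"{n}0.pkl","rb")); W=cloud(c)
    m=((abs(W[...,2]-.070)<.004)).astype(np.uint8)
    k,l=cv2.connectedComponents(m)
    ids=np.bincount(l[v-15:v+15,u-30:u+30][m[v-15:v+15,u-30:u+30]>0]).argmax()
    mm=cv2.morphologyEx((l==ids).astype(np.uint8),cv2.MORPH_OPEN,np.ones((3,3)))
    q=W[mm>0][:,:2].astype(np.float32)*1000
    print(n,len(q),cv2.minAreaRect(q), W[b[1],b[0]])
E
```

```text
scene 5553 ((515.6622924804688, -154.655029296875), (205.03932189941406, 163.69696044921875), 20.627422332763672) [ 0.47794415 -0.13935758  0.07098397]
side 5846 ((514.463623046875, -154.73345947265625), (200.21353149414062, 166.92108154296875), 20.41794204711914) [ 0.51853567 -0.17657946  0.05038348]
```

View pics/wrist0.png

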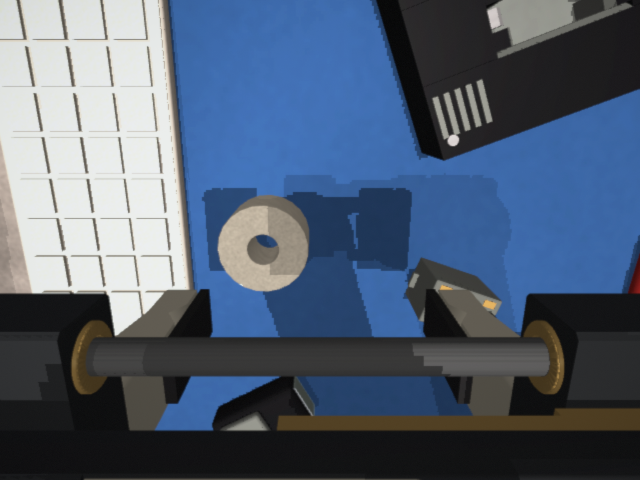

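The wrist view shows the label roll at (263,245), the printer's corner at (445,155) and the pack at (450,290), half hidden by a finger. I'll move above the bay, aligned with it, for a close look.

Emit:
apply_moves:
  deltas:
    - [-0.33, -0.32, 0, 0, 0, 1, 0.4]
    - [-0.33, -0.32, 0, 0, 0, 1, 0.4]
    - [-0.33, -0.32, 0, 0, 0, 1, 0.4]
    - [-0.33, -0.32, 0, 0, 0, 1, 0.4]
    - [-0.33, -0.32, 0, 0, 0, 1, 0.4]
    - [-0.33, -0.32, 0, 0, 0, 1, 0.4]
    - [-0.33, -0.32, 0, 0, 0, 1, 0.4]
    - [-0.33, -0.32, 0, 0, 0, 1, 0.4]

```text
time_s: 1.15
position: [0.5952, -0.0771, 0.2263]
ee_rot: [2.935, -1.121, -0.001]
wrist_force: [0.7, 0.6, 0.6]
grip_width: 0.0523
grip_force: 0.0
```

Emit:
apply_moves:
  deltas:
    - [-0.33, -0.32, 0, 0, 0, 1, 0.4]
    - [-0.33, -0.32, 0, 0, 0, 1, 0.4]
    - [-0.33, -0.32, 0, 0, 0, 1, 0.4]
    - [-0.33, -0.32, 0, 0, 0, 1, 0.4]
    - [-0.33, -0.32, 0, 0, 0, 1, 0.4]
    - [-0.33, -0.32, 0, 0, 0, 1, 0.4]
    - [-0.33, -0.32, 0, 0, 0, 1, 0.4]
    - [-0.33, -0.32, 0, 0, 0, 1, 0.4]

```text
time_s: 2.15
position: [0.516, -0.1539, 0.2264]
ee_rot: [-3.137, -0.17, 0.001]
wrist_force: [-0.0, 0.3, 0.0]
grip_width: 0.0527
grip_force: 0.0
```

Emit:
apply_moves:
  deltas:
    - [-0.03, -0.03, 0, 0, 0, 1, 0.4]
    - [-0.03, -0.03, 0, 0, 0, 1, 0.4]
    - [0, 0, 0, 0, 0, 0.42, 0.4]
    - [0, 0, 0, 0, 0, 0, 0.4]
    - [0, 0, 0, 0, 0, 0, 0.4]
    - [0, 0, 0, 0, 0, 0, 0.4]
    - [0, 0, 0, 0, 0, 0, 0.4]
    - [0, 0, 0, 0, 0, 0, 0.4]

```text
time_s: 3.15
position: [0.5148, -0.1554, 0.2265]
ee_rot: [-3.091, -0.559, 0.0]
wrist_force: [-0.5, -0.8, -0.8]
grip_width: 0.0528
grip_force: 0.0
```

```bash
python3 - <<'E'
from h import *
n="wrist"
c=camera(n); pickle.dump(c,open(f"{n}1.pkl","wb")); cv2.imwrite(f"pics/{n}1.png",c["pixels"])
for n in ("scene","side"): pickle.dump(camera(n),open(f"{n}1.pkl","wb"))
W=cloud(c); print(W[240,320],W[200,200],np.nanmin(W[...,2]))
E
```

```text
[ 0.48968575 -0.16726417  0.03217559] [ 0.47844862 -0.05319097  0.00115048] -0.002787825137856214
```

View pics/wrist1.png

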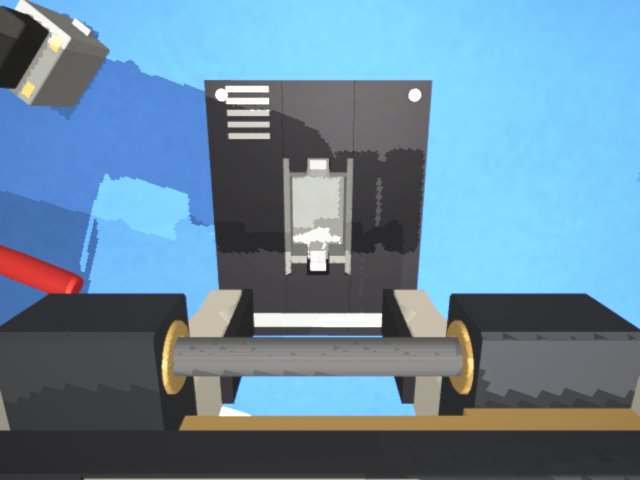

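The wrist view shows the bay's mouth centred at about (318,217), square with the tool, with catches at (318,165) and (318,260). The pack is at the top left (60,55). Next I'll measure the bay by depth.

```bash
python3 - <<'E'
from h import *
T=np.radians(20.5); A=np.array([[np.cos(T),np.sin(T)],[-np.sin(T),np.cos(T)]])
for n in ("wrist","scene","side"):
    c=pickle.load(open(f"{n}1.pkl","rb")); W=cloud(c)
    P=W.reshape(-1,3); P=P[~np.isnan(P[:,0])]
    L=(P[:,:2]-[.515,-.1547])@A.T*1000; z=P[:,2]*1000
    top=(abs(z-70)<3)&(abs(L[:,0])<112)&(abs(L[:,1])<90)
    r=cv2.minAreaRect(P[top][:,:2].astype(np.float32)*1000)
    print(n,"top",top.sum(),np.round(r[0],1),np.round(r[1],1),round(r[2],2),"z",np.median(z[top]))
    # printer edges by percentiles, in local frame
    for ax in (0,1): print("  pct",ax,np.percentile(L[top][:,ax],[0.3,1,99,99.7]).round(1))
    band=(abs(z-70)<2)&(abs(L[:,0])<20)&(abs(L[:,1])<60)  # edges of mouth in y
    y=L[band][:,1]; print("  mouth y",y[y<0].max().round(1) if (y<0).any() else None,y[y>0].min().round(1) if (y>0).any() else None)
    fl=(z>20)&(z<62)&(abs(L[:,0])<45)&(abs(L[:,1])<35)
    if fl.sum()>50:
        f=fl&(z<34); print("  inner",fl.sum(),"xy ext",L[fl].min(0).round(1),L[fl].max(0).round(1),"floor",f.sum(), L[f].min(0).round(1) if f.any() else 0,L[f].max(0).round(1) if f.any() else 0, np.median(z[f]) if f.any() else 0)
    # wall x of side walls: y positions of points z 35-60
    w=fl&(z>38)&(z<60)&(abs(L[:,0])<25); print("  walls y+",np.median(L[w&(L[:,1]>10)][:,1]) if (w&(L[:,1]>10)).any() else 0,"y-",np.median(L[w&(L[:,1]<-10)][:,1]) if (w&(L[:,1]<-10)).any() else 0)
    # pack rib here
    q=P[(np.hypot(P[:,0]-.5545,P[:,1]-.083)<.06)&(P[:,2]>.082)&(P[:,2]<.1)]
    if len(q)>30: print("  rib",len(q),cv2.minAreaRect(q[:,:2].astype(np.float32)*1000))
    # red
    B=c["pixels"].astype(int); rd=(B[...,2]>100)&(B[...,1]<60)&(B[...,0]<60)&(W[...,2]>.02); q=W[rd]
    if rd.sum()>30: print("  red",np.percentile(q,[2,50,98],axis=0).round(3).tolist())
E
```

```text
wrist top 44443 [ 515.1 -155.7] [200.6 160.6] 20.44 z 70.28898080040635
  pct 0 [-99.  -96.8  99.2  99.9]
  pct 1 [-80.6 -79.4  77.4  78.5]
  mouth y -24.3 22.3
  inner 4687 xy ext [-44.7 -22.8] [44.4 20.9] floor 3759 [-44.7 -22.8] [42.4 20.8] 30.30185908836504
  walls y+ 20.79070531124177 y- -22.715078990485452
  rib 1418 ((556.1681518554688, 71.62271881103516), (47.362064361572266, 17.22098159790039), 2.970996618270874)
  red [[0.353, -0.086, 0.02], [0.368, 0.072, 0.024], [0.529, 0.097, 0.297]]
scene top 5821 [ 516.  -154.8] [203.9 163.3] 20.49 z 70.12632452944372
  pct 0 [-98.5 -96.9 101.1 101.8]
  pct 1 [-80.4 -78.9  79.6  80.3]
  mouth y -21.8 25.1
  inner 494 xy ext [-44.7 -24.7] [37.1 16.7] floor 103 [-43.2 -23.6] [ 0.2 -7.9] 30.282488286382303
  walls y+ 0 y- -22.256156476270135
  rib 441 ((554.834228515625, 82.41940307617188), (20.1253719329834, 50.059391021728516), 70.4471435546875)
  red [[0.364, 0.126, 0.023], [0.484, 0.18, 0.061], [0.497, 0.207, 0.091]]
side top 5770 [ 514.3 -154.4] [200.3 164.5] 20.42 z 70.1246026859188
  pct 0 [-99.9 -98.5  98.   99.2]
  pct 1 [-80.1 -78.4  80.8  81.5]
  mouth y -21.8 23.7
  inner 468 xy ext [-36.8 -25. ] [44.4 13.5] floor 18 [-29.6 -24.2] [ 26.  -20.6] 33.353358154493506
  walls y+ 0 y- -21.725878357700317
  rib 419 ((552.0371704101562, 82.9476089477539), (18.6040096282959, 50.77690887451172), 70.5616455078125)
  red [[0.35, 0.041, 0.021], [0.46, 0.179, 0.033], [0.49, 0.208, 0.09]]
```

Emit:
apply_moves:
  deltas:
    - [0.165, 0.995, 0, 0, 0, -0.83, 0.4]
    - [0.165, 0.995, 0, 0, 0, -0.83, 0.4]
    - [0.165, 0.995, 0, 0, 0, -0.83, 0.4]
    - [0.165, 0.995, 0, 0, 0, -0.83, 0.4]
    - [0.165, 0.995, 0, 0, 0, -0.83, 0.4]
    - [0.165, 0.995, 0, 0, 0, -0.83, 0.4]
    - [0.165, 0.995, 0, 0, 0, -0.83, 0.4]
    - [0.165, 0.995, 0, 0, 0, -0.83, 0.4]

```text
time_s: 4.3
position: [0.5545, 0.0844, 0.2266]
ee_rot: [-3.096, 0.532, -0.0]
wrist_force: [0.1, 0.3, -0.4]
grip_width: 0.0526
grip_force: 0.0
```

Emit:
apply_moves:
  deltas:
    - [0, 0, 0, 0, 0, 0, 0.4]
    - [0, 0, 0, 0, 0, 0, 0.4]
    - [0, 0, 0, 0, 0, 0, 0.4]
    - [0, 0, 0, 0, 0, 0, 0.4]
    - [0, 0, 0, 0, 0, 0, 0.4]
    - [0, 0, 0, 0, 0, 0, 0.4]
    - [0, 0, 0, 0, 0, 0, 0.4]
    - [0, 0, 0, 0, 0, 0, 0.4]

```text
time_s: 5.3
position: [0.5544, 0.0834, 0.2266]
ee_rot: [-3.097, 0.527, -0.0]
wrist_force: [0.2, 1.4, 0.8]
grip_width: 0.0529
grip_force: 0.0
```

```bash
python3 - <<'E'
from h import *
c=camera("wrist"); pickle.dump(c,open("wrist2.pkl","wb")); cv2.imwrite("pics/wrist2.png",c["pixels"])
W=cloud(c); P=W.reshape(-1,3); P=P[~np.isnan(P[:,0])]
near=np.hypot(P[:,0]-.5545,P[:,1]-.083)<.055
for a,b in ((.086,.095),(.056,.064)):
    q=P[near&(P[:,2]>a)&(P[:,2]<b)]; r=cv2.minAreaRect(q[:,:2].astype(np.float32)*1000)
    print(len(q),np.median(q[:,2]),np.round(r[0],1),np.round(r[1],1),round(r[2],2))
    print(q[:,:2].mean(0))
s=read_state(); print(s["position"],s["ee_rot"],s["q"],s["time_s"],s["wrist_force"])
E
```

```text
1641 0.09005215164968522 [553.6  81. ] [18. 50.] 70.21
[0.55463373 0.08066273]
2108 0.06025714939994142 [553.7  80.9] [40.1 60. ] 70.59
[0.55700754 0.0800318 ]
[0.55439937 0.08340383 0.22655521] [ 3.09704647e+00 -5.27069963e-01  3.22123741e-05] [ 4.98500512e-01  1.71362132e-01 -2.43822894e-01  2.81897132e-05
 -1.15560551e+00  7.35145092e-01] 5.35 [-0.79637368 -0.22361269  0.05085676]
```

View pics/wrist2.png

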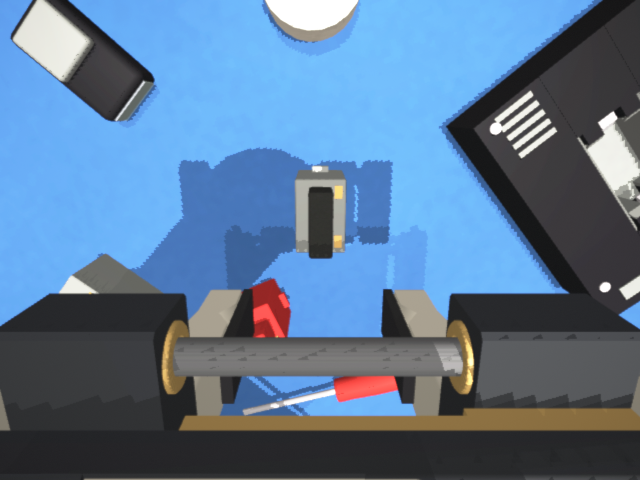

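The wrist view shows the pack's rib at (320,220), upright and square with the fingers. Red is clear of the finger paths at (270,310). Descending now.

Emit:
apply_moves:
  deltas:
    - [0, -0.03, -1, 0, 0, 0, 0.4]
    - [0, 0, -1, 0, 0, 0, 0.4]
    - [0, 0, -1, 0, 0, 0, 0.4]
    - [0, 0, -1, 0, 0, 0, 0.4]
    - [0, 0, -0.7, 0, 0, 0, 0.4]
    - [0, 0, -0.4, 0, 0, 0, 0.4]
    - [0, 0, -0.2, 0, 0, 0, 0.4]
    - [0, 0, -0.12, 0, 0, 0, 0.4]

```text
time_s: 6.35
position: [0.5548, 0.0826, 0.0642]
ee_rot: [-3.097, 0.527, -0.001]
wrist_force: [1.2, -0.1, -0.3]
grip_width: 0.0525
grip_force: 0.0
```

Emit:
apply_moves:
  deltas:
    - [0, 0, 0, 0, 0, 0, 0.4]
    - [0, 0, 0, 0, 0, 0, 0.6]
    - [0, 0, 0, 0, 0, 0, 0.75]
    - [0, 0, 0, 0, 0, 0, 0.85]
    - [0, 0, 0, 0, 0, 0, 0.95]
    - [0, 0, 0, 0, 0, 0, 1]
    - [0, 0, 0, 0, 0, 0, 1]
    - [0, 0, 0, 0, 0, 0, 1]
  squeeze: 45

```text
time_s: 7.35
position: [0.5544, 0.0825, 0.064]
ee_rot: [3.097, -0.527, -0.0]
wrist_force: [-0.0, -0.5, -0.1]
grip_width: 0.0176
grip_force: 44.9
```

Emit:
apply_moves:
  deltas:
    - [0, 0, 0.2, 0, 0, 0, 1]
    - [0, 0, 0.5, 0, 0, 0, 1]
    - [0, 0, 0.7, 0, 0, 0, 1]
    - [0, 0, 0.7, 0, 0, 0, 1]
    - [0, 0, 0.7, 0, 0, 0, 1]
    - [0, 0, 0.5, 0, 0, 0, 1]
    - [0, 0, 0.3, 0, 0, 0, 1]
    - [0, 0, 0, 0, 0, 0, 1]

```text
time_s: 8.35
position: [0.5546, 0.0826, 0.1725]
ee_rot: [-3.096, 0.527, -0.001]
wrist_force: [0.1, -0.5, -2.0]
grip_width: 0.0176
grip_force: 44.9
```

Emit:
apply_moves:
  deltas:
    - [-0.1, -0.3, 0, 0, 0, 0.3, 1]
    - [-0.1, -0.5, 0, 0, 0, 0.5, 1]
    - [-0.1, -0.6, 0, 0, 0, 0.6, 1]
    - [-0.1, -0.8, 0, 0, 0, 0.6, 1]
    - [-0.1, -0.8, 0, 0, 0, 0.6, 1]
    - [-0.1, -0.8, 0, 0, 0, 0.6, 1]
    - [-0.1, -0.8, 0, 0, 0, 0.6, 1]
    - [-0.1, -0.8, 0, 0, 0, 0.6, 1]

```text
time_s: 9.35
position: [0.5296, -0.0803, 0.171]
ee_rot: [3.135, 0.197, -0.003]
wrist_force: [-0.2, 0.1, -1.3]
grip_width: 0.0178
grip_force: 44.9
```

Emit:
apply_moves:
  deltas:
    - [-0.1, -0.8, 0, 0, 0, 0.6, 1]
    - [-0.1, -0.8, 0, 0, 0, 0.6, 1]
    - [-0.1, -0.5, 0, 0, 0, 0.5, 1]
    - [-0.1, -0.3, 0, 0, 0, 0.3, 1]
    - [-0.1, -0.12, 0, 0, 0, 0.23, 1]
    - [-0.01, 0, 0, 0, 0, 0, 1]
    - [0, 0, 0, 0, 0, 0, 1]
    - [0, 0, 0, 0, 0, 0, 1]

```text
time_s: 10.35
position: [0.5152, -0.1548, 0.172]
ee_rot: [3.092, 0.558, 0.0]
wrist_force: [0.0, 1.2, -1.8]
grip_width: 0.0176
grip_force: 44.9
```

```bash
cat > m.py <<'E'
from h import *
s=read_state(); print(s["position"],s["ee_rot"],s["time_s"],s["wrist_force"],s["grip_width"])
tz=s["position"][2]; base=tz-.064
R=cv2.Rodrigues(s["ee_rot"])[0]; print("tool y deg",np.degrees(np.arctan2(R[1,1],R[0,1]))%180, "tilt z",R[:,2])
T=np.radians(20.45); A=np.array([[np.cos(T),np.sin(T)],[-np.sin(T),np.cos(T)]])
im=[]
for n in ("scene","side"):
    c=camera(n); W=cloud(c); im.append(c["pixels"])
    d=np.hypot(W[...,0]-s["position"][0],W[...,1]-s["position"][1])<.06
    m=d&(W[...,2]>max(base-.02,.08))&(W[...,2]<base+.063)
    L=(W[m][:,:2]-[.5151,-.1552])@A.T*1000; z=W[m][:,2]*1000
    t=abs(z-(base+.06)*1000)<3
    print(n,m.sum(),"zmin",np.percentile(z,[1,99]),"ext x",np.percentile(L[:,0],[1,99]).round(1),"y",np.percentile(L[:,1],[1,99]).round(1))
    if t.sum()>20: print("  rect",cv2.minAreaRect(L[t].astype(np.float32)))
    # faces: pack vertical sides, z well below the top
    f=(z<(base+.05)*1000)&(z>(base+.02)*1000)
    F=L[f]; 
    for ax,lo,nm in ((1,12,"y"),(0,22,"x")):
        for sg in (1,-1):
            q=F[(F[:,ax]*sg>lo)&(abs(F[:,1-ax])<(20 if ax==1 else 13))]
            if len(q)>15:
                k=np.polyfit(q[:,1-ax],q[:,ax],1); print("  face",nm,sg,len(q),"at",np.median(q[:,ax]).round(2),"slope deg",np.degrees(np.arctan(k[0])).round(2))
cv2.imwrite("pics/held.png",np.hstack([im[0][60:360,80:400],im[1][40:340,220:540]]))
E
python3 m.py
```

```text
[ 0.5152293  -0.15478566  0.17197754] [3.09158330e+00 5.58290640e-01 2.22610177e-04] 10.35 [ 0.04910574  1.15864946 -1.77640776] 0.017642633317856808
tool y deg 110.47276778466437 tilt z [ 1.40272459e-04  2.06995410e-05 -9.99999990e-01]
scene 1425 zmin [108.90548984 169.00080508] ext x [-27.8  34.9] y [-18.  22.]
  rect ((2.2871875762939453, 1.4755496978759766), (61.94955062866211, 40.57843017578125), 0.08632110804319382)
  face y 1 253 at 20.42 slope deg -0.12
  face x 1 181 at 30.35 slope deg -0.28
side 1389 zmin [109.60006655 168.81770952] ext x [-30.3  30.7] y [-12.2  23.3]
  rect ((-0.4912986755371094, 2.4951725006103516), (42.68703842163086, 59.548370361328125), 89.8326416015625)
  face y 1 370 at 20.83 slope deg 0.13
  face x 1 24 at 29.27 slope deg 0.11
```

View pics/held.png

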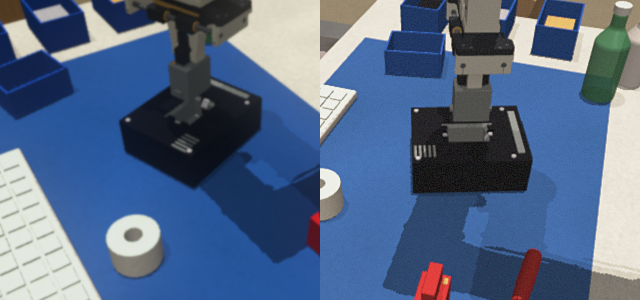

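The held pack hangs square over the bay. Both views put it within about 0.6 mm and 0.3° of the printer's axis. Lowering into the mouth.

Emit:
apply_moves:
  deltas:
    - [0, 0, -0.3, 0, 0, 0, 1]
    - [0, 0, -0.4, 0, 0, 0, 1]
    - [0, 0, -0.3, 0, 0, 0, 1]
    - [0, 0, -0.2, 0, 0, 0, 1]
    - [0, 0, -0.1, 0, 0, 0, 1]
    - [0, 0, -0.06, 0, 0, 0, 1]
    - [0, 0, -0.06, 0, 0, 0, 1]
    - [0, 0, 0, 0, 0, 0, 1]

```text
time_s: 11.45
position: [0.5151, -0.1551, 0.1294]
ee_rot: [3.092, 0.558, 0.0]
wrist_force: [0.0, -0.6, -2.5]
grip_width: 0.0177
grip_force: 44.9
```

Emit:
apply_moves:
  deltas:
    - [0, 0, -0.1, 0, 0, 0, 1]
    - [0, 0, -0.1, 0, 0, 0, 1]
    - [0, 0, -0.1, 0, 0, 0, 1]
    - [0, 0, -0.1, 0, 0, 0, 1]
    - [0, 0, -0.07, 0, 0, 0, 1]
    - [0, 0, 0, 0, 0, 0, 1]
    - [0, 0, 0, 0, 0, 0, 1]
    - [0, 0, 0, 0, 0, 0, 1]

```text
time_s: 12.45
position: [0.5151, -0.1551, 0.1154]
ee_rot: [3.092, 0.558, 0.0]
wrist_force: [0.1, 0.4, -2.0]
grip_width: 0.0178
grip_force: 44.9
```

Emit:
apply_moves:
  deltas:
    - [0, 0, -0.05, 0, 0, 0, 1]
    - [0, 0, -0.05, 0, 0, 0, 1]
    - [0, 0, -0.05, 0, 0, 0, 1]
    - [0, 0, -0.05, 0, 0, 0, 1]
    - [0, 0, -0.05, 0, 0, 0, 1]
    - [0, 0, -0.05, 0, 0, 0, 1]
    - [0, 0, 0, 0, 0, 0, 1]
    - [0, 0, 0, 0, 0, 0, 1]

```text
time_s: 13.45
position: [0.5161, -0.1554, 0.1073]
ee_rot: [3.091, 0.559, 0.003]
wrist_force: [-0.5, 0.1, 6.4]
grip_width: 0.0177
grip_force: 44.9
```

Emit:
apply_moves:
  deltas:
    - [0, 0, -0.04, 0, 0, 0, 1]
    - [0, 0, -0.04, 0, 0, 0, 1]
    - [0, 0, -0.03, 0, 0, 0, 1]
    - [0, 0, -0.03, 0, 0, 0, 1]
    - [0, 0, -0.03, 0, 0, 0, 1]
    - [0, 0, 0, 0, 0, 0, 1]
    - [0, 0, 0, 0, 0, 0, 1]
    - [0, 0, 0, 0, 0, 0, 1]

```text
time_s: 14.45
position: [0.5149, -0.1551, 0.101]
ee_rot: [-3.092, -0.558, 0.001]
wrist_force: [-0.6, 1.4, -0.2]
grip_width: 0.0178
grip_force: 45.0
```

Emit:
apply_moves:
  deltas:
    - [0, 0, -0.04, 0, 0, 0, 1]
    - [0, 0, -0.04, 0, 0, 0, 1]
    - [0, 0, -0.04, 0, 0, 0, 1]
    - [0, 0, -0.04, 0, 0, 0, 1]
    - [0, 0, -0.04, 0, 0, 0, 1]
    - [0, 0, 0, 0, 0, 0, 1]
    - [0, 0, 0, 0, 0, 0, 1]
    - [0, 0, 0, 0, 0, 0, 1]

```text
time_s: 15.45
position: [0.5151, -0.1551, 0.0952]
ee_rot: [3.092, 0.558, 0.0]
wrist_force: [0.4, 0.0, -2.0]
grip_width: 0.0177
grip_force: 45.0
```

Emit:
apply_moves:
  deltas:
    - [0, 0, -0.02, 0, 0, 0, 1]
    - [0, 0, -0.02, 0, 0, 0, 1]
    - [0, 0, 0, 0, 0, 0, 1]
    - [0, 0, 0, 0, 0, 0, 1]
    - [0, 0, 0, 0, 0, 0, 1]
    - [0, 0, 0, 0, 0, 0, 1]
    - [0, 0, 0, 0, 0, 0, 1]
    - [0, 0, 0, 0, 0, 0, 1]

```text
time_s: 16.45
position: [0.5152, -0.1551, 0.0941]
ee_rot: [3.092, 0.558, 0.0]
wrist_force: [-0.4, 0.0, 0.7]
grip_width: 0.0175
grip_force: 45.0
```

Emit:
apply_moves:
  deltas:
    - [0, 0, -0.02, 0, 0, 0, 1]
    - [0, 0, -0.02, 0, 0, 0, 1]
    - [0, 0, 0, 0, 0, 0, 1]
    - [0, 0, 0, 0, 0, 0, 1]
    - [0, 0, 0, 0, 0, 0, 1]
    - [0, 0, 0, 0, 0, 0, 1]
    - [0, 0, 0, 0, 0, 0, 1]
    - [0, 0, 0, 0, 0, 0, 1]

```text
time_s: 17.45
position: [0.5154, -0.1551, 0.0933]
ee_rot: [3.091, 0.558, 0.001]
wrist_force: [-1.2, 0.7, 6.0]
grip_width: 0.0175
grip_force: 45.0
```

Emit:
apply_moves:
  deltas:
    - [0, 0, -0.02, 0, 0, 0, 1]
    - [0, 0, -0.02, 0, 0, 0, 1]
    - [0, 0, 0, 0, 0, 0, 1]
    - [0, 0, 0, 0, 0, 0, 1]
    - [0, 0, 0, 0, 0, 0, 1]
    - [0, 0, 0, 0, 0, 0, 1]
    - [0, 0, 0, 0, 0, 0, 1]
    - [0, 0, 0, 0, 0, 0, 1]

```text
time_s: 18.45
position: [0.5155, -0.1551, 0.0926]
ee_rot: [3.091, 0.559, 0.002]
wrist_force: [-2.0, 2.4, 10.8]
grip_width: 0.0179
grip_force: 45.0
```

Home, pressed at about 13 N. Now raising gently through the play and into the pull.

Emit:
apply_moves:
  deltas:
    - [0, 0, 0.04, 0, 0, 0, 1]
    - [0, 0, 0.04, 0, 0, 0, 1]
    - [0, 0, 0.04, 0, 0, 0, 1]
    - [0, 0, 0.04, 0, 0, 0, 1]
    - [0, 0, 0, 0, 0, 0, 1]
    - [0, 0, 0, 0, 0, 0, 1]
    - [0, 0, 0, 0, 0, 0, 1]
    - [0, 0, 0, 0, 0, 0, 1]

```text
time_s: 19.45
position: [0.5151, -0.1551, 0.0963]
ee_rot: [-3.092, -0.558, 0.0]
wrist_force: [-0.7, -0.9, -2.0]
grip_width: 0.0174
grip_force: 45.0
```

Emit:
apply_moves:
  deltas:
    - [0, 0, 0.025, 0, 0, 0, 1]
    - [0, 0, 0.025, 0, 0, 0, 1]
    - [0, 0, 0, 0, 0, 0, 1]
    - [0, 0, 0, 0, 0, 0, 1]
    - [0, 0, 0, 0, 0, 0, 1]
    - [0, 0, 0, 0, 0, 0, 1]
    - [0, 0, 0, 0, 0, 0, 1]
    - [0, 0, 0, 0, 0, 0, 1]

```text
time_s: 20.45
position: [0.5151, -0.1551, 0.0979]
ee_rot: [-3.092, -0.558, -0.0]
wrist_force: [-0.5, -0.5, -1.6]
grip_width: 0.0178
grip_force: 45.0
```

Emit:
apply_moves:
  deltas:
    - [0, 0, 0.02, 0, 0, 0, 1]
    - [0, 0, 0.02, 0, 0, 0, 1]
    - [0, 0, 0, 0, 0, 0, 1]
    - [0, 0, 0, 0, 0, 0, 1]
    - [0, 0, 0, 0, 0, 0, 1]
    - [0, 0, 0, 0, 0, 0, 1]
    - [0, 0, 0, 0, 0, 0, 1]
    - [0, 0, 0, 0, 0, 0, 1]

```text
time_s: 21.45
position: [0.515, -0.1551, 0.099]
ee_rot: [-3.092, -0.558, 0.0]
wrist_force: [0.7, 0.3, -4.2]
grip_width: 0.0181
grip_force: 45.0
```

Emit:
apply_moves:
  deltas:
    - [0, 0, 0.02, 0, 0, 0, 1]
    - [0, 0, 0.02, 0, 0, 0, 1]
    - [0, 0, 0.01, 0, 0, 0, 1]
    - [0, 0, 0, 0, 0, 0, 1]
    - [0, 0, 0, 0, 0, 0, 1]
    - [0, 0, 0, 0, 0, 0, 1]
    - [0, 0, 0, 0, 0, 0, 1]
    - [0, 0, 0, 0, 0, 0, 1]

```text
time_s: 22.45
position: [0.515, -0.1551, 0.1004]
ee_rot: [-3.092, -0.558, 0.0]
wrist_force: [2.6, 0.2, -12.6]
grip_width: 0.0179
grip_force: 45.0
```

```bash
python3 -c "
from h import *
F=[]
for i in range(4): F.append(read_state()['wrist_force'][2]); camera('wrist')
print(F, read_state()['position'])"
```

```text
[np.float64(-12.629617962423014), np.float64(-12.422958339775224), np.float64(-12.066029866456036), np.float64(-12.68384506719676)] [ 0.5149438  -0.15509373  0.10046689]
```

The pull is steady at about 12.4 N. Holding it.

Emit:
apply_moves:
  deltas:
    - [0, 0, 0, 0, 0, 0, 1]
    - [0, 0, 0, 0, 0, 0, 1]
    - [0, 0, 0, 0, 0, 0, 1]
    - [0, 0, 0, 0, 0, 0, 1]
    - [0, 0, 0, 0, 0, 0, 1]
    - [0, 0, 0, 0, 0, 0, 1]
    - [0, 0, 0, 0, 0, 0, 1]
    - [0, 0, 0, 0, 0, 0, 1]

```text
time_s: 23.65
position: [0.515, -0.1551, 0.1005]
ee_rot: [-3.092, -0.558, 0.0]
wrist_force: [2.6, 0.0, -13.4]
grip_width: 0.0181
grip_force: 45.0
```

Emit:
apply_moves:
  deltas:
    - [0, 0, 0, 0, 0, 0, 1]
    - [0, 0, 0, 0, 0, 0, 1]
    - [0, 0, 0, 0, 0, 0, 1]
    - [0, 0, 0, 0, 0, 0, 1]
    - [0, 0, 0, 0, 0, 0, 1]
    - [0, 0, 0, 0, 0, 0, 1]
    - [0, 0, 0, 0, 0, 0, 1]
    - [0, 0, 0, 0, 0, 0, 1]

```text
time_s: 24.65
position: [0.515, -0.1551, 0.1005]
ee_rot: [-3.092, -0.558, 0.0]
wrist_force: [1.4, 0.5, -14.1]
grip_width: 0.0178
grip_force: 45.0
```

```bash
python3 -c "
from h import *
F=[]
for i in range(6): F.append(round(read_state()['wrist_force'][2],2)); camera('wrist')
print(F, read_state()['position'])"
```

```text
[np.float64(-14.08), np.float64(-13.78), np.float64(-13.44), np.float64(-12.97), np.float64(-13.61), np.float64(-13.53)] [ 0.51501593 -0.1551157   0.10054964]
```

The pull has crept to 13.5 N. I'll trim it slightly and hold a clean 2 s.

Emit:
apply_moves:
  deltas:
    - [0, 0, -0.007, 0, 0, 0, 1]
    - [0, 0, 0, 0, 0, 0, 1]
    - [0, 0, 0, 0, 0, 0, 1]
    - [0, 0, 0, 0, 0, 0, 1]
    - [0, 0, 0, 0, 0, 0, 1]
    - [0, 0, 0, 0, 0, 0, 1]
    - [0, 0, 0, 0, 0, 0, 1]
    - [0, 0, 0, 0, 0, 0, 1]

```text
time_s: 25.95
position: [0.5151, -0.1551, 0.1004]
ee_rot: [3.092, 0.558, -0.0]
wrist_force: [1.8, 0.9, -11.8]
grip_width: 0.0179
grip_force: 45.0
```

Emit:
apply_moves:
  deltas:
    - [0, 0, 0, 0, 0, 0, 1]
    - [0, 0, 0, 0, 0, 0, 1]
    - [0, 0, 0, 0, 0, 0, 1]
    - [0, 0, 0, 0, 0, 0, 1]
    - [0, 0, 0, 0, 0, 0, 1]
    - [0, 0, 0, 0, 0, 0, 1]
    - [0, 0, 0, 0, 0, 0, 1]
    - [0, 0, 0, 0, 0, 0, 1]

```text
time_s: 26.95
position: [0.5151, -0.1551, 0.1004]
ee_rot: [3.092, 0.558, 0.0]
wrist_force: [2.2, 1.3, -12.5]
grip_width: 0.0177
grip_force: 45.0
```

```bash
python3 -c "
from h import *
F=[]
for i in range(6): F.append(round(read_state()['wrist_force'][2],2)); camera('wrist')
print(F, read_state()['position'])"
```

```text
[np.float64(-12.52), np.float64(-12.01), np.float64(-12.28), np.float64(-12.84), np.float64(-12.17), np.float64(-12.58)] [ 0.5150658  -0.15510663  0.1003426 ]
```

Emit:
apply_moves:
  deltas:
    - [0, 0, 0, 0, 0, 0, 1]
    - [0, 0, 0, 0, 0, 0, 1]
    - [0, 0, -0.05, 0, 0, 0, 1]
    - [0, 0, -0.05, 0, 0, 0, 1]
    - [0, 0, -0.05, 0, 0, 0, 1]
    - [0, 0, -0.05, 0, 0, 0, 1]
    - [0, 0, 0, 0, 0, 0, 1]
    - [0, 0, 0, 0, 0, 0, 1]

```text
time_s: 28.25
position: [0.5152, -0.1552, 0.0945]
ee_rot: [3.092, 0.558, 0.0]
wrist_force: [1.3, 0.2, -1.6]
grip_width: 0.0179
grip_force: 45.0
```

Now lowered onto the floor. Opening the fingers and retreating.

Emit:
apply_moves:
  deltas:
    - [0, 0, -0.01, 0, 0, 0, 1]
    - [0, 0, 0, 0, 0, 0, 0.8]
    - [0, 0, 0, 0, 0, 0, 0.6]
    - [0, 0, 0, 0, 0, 0, 0.4]
    - [0, 0, 0, 0, 0, 0, 0.4]
    - [0, 0, 0, 0, 0, 0, 0.4]
    - [0, 0, 0, 0, 0, 0, 0.4]
    - [0, 0, 0, 0, 0, 0, 0.4]

```text
time_s: 29.25
position: [0.5151, -0.1551, 0.0941]
ee_rot: [-3.092, -0.558, 0.0]
wrist_force: [0.1, 0.0, -0.6]
grip_width: 0.0522
grip_force: 0.0
```

Emit:
apply_moves:
  deltas:
    - [0, 0, 0.2, 0, 0, 0, 0.4]
    - [0, 0, 0.5, 0, 0, 0, 0.4]
    - [0, 0, 0.8, 0, 0, 0, 0.4]
    - [0, 0, 0.8, 0, 0, 0, 0.4]
    - [0, 0, 0.8, 0, 0, 0, 0.4]
    - [0, 0, 0.8, 0, 0, 0, 0.4]
    - [0, 0, 0.5, 0, 0, 0, 0.4]
    - [0, 0, 0, 0, 0, 0, 0.4]

```text
time_s: 30.25
position: [0.5157, -0.1551, 0.2275]
ee_rot: [3.091, 0.558, 0.004]
wrist_force: [-0.2, 0.7, -2.3]
grip_width: 0.0525
grip_force: 0.0
```

```bash
python3 - <<'E'
from h import *
s=read_state(); print(s["position"],s["wrist_force"],s["grip_width"],s["time_s"])
T=np.radians(20.45); A=np.array([[np.cos(T),np.sin(T)],[-np.sin(T),np.cos(T)]])
im=[]
for n in ("scene","side","wrist"):
    c=camera(n); W=cloud(c); im.append(c["pixels"]); P=W.reshape(-1,3); P=P[~np.isnan(P[:,0])]
    L=(P[:,:2]-[.5151,-.1552])@A.T*1000
    for a,b in ((.075,.097),(.112,.13)):
        m=(abs(L[:,0])<40)&(abs(L[:,1])<28)&(P[:,2]>a)&(P[:,2]<b)
        if m.sum()>20:
            z=P[m][:,2]; r=cv2.minAreaRect(L[m].astype(np.float32)); print(n,m.sum(),"z",np.percentile(z,[50,95]).round(4),np.round(r[0],1),np.round(r[1],1),round(r[2],1))
    for nm,p in (("spare",(.5225,.293)),):
        q=P[(np.hypot(P[:,0]-p[0],P[:,1]-p[1])<.05)&(P[:,2]>.082)&(P[:,2]<.1)]
        if len(q)>20: print("  spare",cv2.minAreaRect(q[:,:2].astype(np.float32)*1000))
cv2.imwrite("pics/end.png",np.hstack([cv2.resize(im[1],(400,300)),cv2.resize(im[2],(400,300))]))
E
```

```text
[ 0.51566954 -0.15510485  0.22746866] [-0.18474128  0.69245722 -2.27507952] 0.05253562609752141 30.25
scene 544 z [0.0887 0.0941] [2.  1.4] [41.7 62.9] 89.8
scene 270 z [0.1192 0.1212] [2.3 1.3] [19.8 52.4] 88.1
  spare ((523.9097900390625, 292.5379638671875), (51.705284118652344, 17.868898391723633), 31.64097023010254)
side 534 z [0.0891 0.0952] [-0.1  3.3] [40.8 60.1] 88.9
side 282 z [0.1191 0.1211] [-0.1  3.1] [49.7 20. ] 0.3
  spare ((521.6212768554688, 293.16009521484375), (50.0330810546875, 19.470556259155273), 31.074703216552734)
wrist 2690 z [0.0901 0.0914] [ 0.5 -0.1] [40.1 60. ] 89.9
wrist 2015 z [0.12   0.1212] [ 0.7 -0.3] [49.5 18. ] 0.4
```

View pics/end.png

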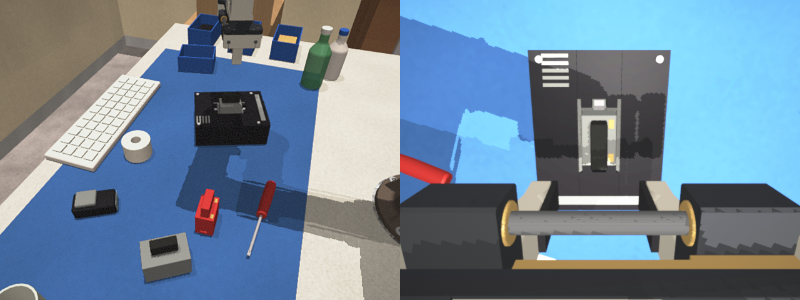

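The last picture shows the pack upright in the bay, with its rib at (600,145) in the wrist half. Its body top measures 90 mm, so its underside is on the floor at 30 mm. The bigger pack, roll, scanner and screwdriver look unmoved.

```bash
python3 -c "
from bench import close_job
print(close_job())"
```

```text
the job is handed in; nothing more can be done
None
```

The smaller pack is latched upright on the bay floor: pressed home with about 13 N, it held a steady upward pull of 12–14 N for over 4 s, then was released, with nothing else seen to move and the job handed in at about 30 s.

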